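Uncover the wide optical port and fit the light-guide tube

ROBOT

A 6-joint arm with a two-finger parallel gripper is mounted at the origin on a cart in front of the work surface, level with it; the furniture and walls round the work are solid. World frame = base frame: x ahead of the robot, y to its left, z up, the work surface at z = 0. Lengths are in m, angles in degrees, forces in N, time in s.
With the tool pointing down it reaches from about 0.35 to 0.725 m from the base axis. Payload 4.3 kg.
Tool frame: the origin (TCP) lies at the very end of the fingers, on their centre line; the grasp point (between the pads) lies behind it (r.hold_point_z is the z of the grasp point in the tool frame, in m); z points along the fingers, y is the line along which they close (so a half turn about z gives the same grasp; the last joint's range is limited). The gripper opens to 85 mm and grips with 20 to 120 N. Pads are 22 mm wide; open, the fingers measure 114 mm over their backs; the gripper's body (76 mm by 85 mm) begins 54 mm behind the grasp point. The pads swing forward as they close: fully open they stand 13 mm farther back than shut.
Start: joints at [-71.923, 21.618, 4.641, 73.018, 0, 83.68], TCP at [0.238, -0.524, 0.231] pointing down, gripper open.
Joint ranges: [-156.06, 156.06], [-48.1, 94.91], [-58.44, 69.94], [-101.28, 121.22], [-78.64, 73.56], [-180, 180]. Speed limits (degrees/s): [147.25, 147.25, 180, 180, 180, 180].

INTERFACE

Orientations are given as [roll, pitch, yaw] about the fixed x, y, z axes, in that order (R = Rz(yaw) Ry(pitch) Rx(roll)).
In Python, from bench import r gives the robot as it stands. The module is installed in compiled form; this text tells all that it offers.
- The arm moves only by the shell command python3 -m jog 'ROWS'. ROWS is a JSON object of lists of equal length, an entry for each row: "slide": the shift along the tool's x, y, z in mm, a list of three; "rotation": the turn, a rotation vector about the tool's x, y, z in degrees, a list of three; "hand": the closure, from 0 (fully open) to 1 (shut). In form: {"slide": [[dx, dy, dz], ...], "rotation": [[rx, ry, rz], ...], "hand": [hand, ...]}. A call has 1 to 10 rows; each row is the pose to reach, as a shift and turn from the pose commanded when the call began, along the tool's axes at that moment; what a row does not reach only later rows make up. A row lasts 1/10 s, in which the tool goes at most 50 mm and 8.59 degrees, less where a joint would pass 70% of its speed; a pose out of reach is approached as far as the arm can. A call with a gripper value outside its range is refused whole. The fingers move at their own pace and stop on an object; the grip force is fixed at half the most. Time passes only in rows, so rows that repeat a pose let the fingers close. It gives the time, the measured TCP pose, the force, the opening and the grip force at its end, in the units of the state.
- r.sense(): the state, without advancing time (a new reading comes with each control period).
- r.read_camera(name): name is "side" or "top" or "wrist"; returns a dict with "color" (480x640x3 uint8, red, green, blue), "intrinsics" (3x3 intrinsics, pixels), "k1" (the pictures are not rectified: a ray, as slopes to the right and down, at radius r is drawn at 1 + k1 r^2 times it, then the intrinsics apply), "rvec" (rotation vector, rad) and "tvec" (3), from world to camera coordinates, as OpenCV has them. Camera axes: x right, y down, z forward; pixel columns grow to the right and rows downward; lengths in m; the calibration is good to about 2 mm. A picture is of the moment at which its call begins. There is no depth.
- r.close_job(): hands the job in; it is judged then, once.
The state is a dict: "t": time; "qpos": joint angles; "qd": joint speeds; "tau": joint torques, N m; "ee_pos": TCP position; "tool_rot": TCP orientation; "force": force on the tool from outside, world axes, zero at the start; "moment": the same for the moment, N m; "finger_gap": finger opening in m; "gripper_force": force on a finger pad.
Only numpy, scipy, OpenCV 4.12 (cv2) and the standard library are available. Lean on these libraries where they do the work, as an engineer would, in place of code of your own. Each camera call takes 0.05 s, during which the arm holds its last target. There are 200 camera calls.

TASK

Swing the dust cover of the unit with the wide port all the way aside to its stop, then slide the standing tube, plain end down, gently into the uncovered port until it is fully home with its dark ring mark level with the top of the unit, and only then let go. Leave the other unit's narrow port covered and do not disturb the things standing round about.

Things in the scene. Friction and masses are not known exactly. Their poses are not given: they have to be found in the camera images.
- wide_unit: Fixed grey box on feet, 110 (own x) x 160 (own y) x 75 mm high; origin under its centre, own x away from the robot at yaw 0. In its top, on the own -y half, is the wide port: a blind bore 40 mm across, 50 mm deep, under the larger round steel dust cover (56 mm disc). Like the other unit but for the size of port and cover; which stands left or right varies.
- wide_port (a point): Centre of the wide port's mouth, at the height of the unit's top (75 mm over the work surface). The bore's flat floor lies 50 mm below.
- wide_hinge (a point): Point on the vertical axis of the single pin on which the wide cover swings (35 mm behind the unit's centre), 100 mm over the work surface; the pin itself ends 8 mm lower.
- wide_knob (a point): Mid height (100 mm over the work surface) of the upright black knob on the middle of the wide cover's disc, 62 mm from the pin axis; moves with the cover. The knob is a plain round post 18 mm across, from 83 to 118 mm over the work surface. The cover plate lies from 77 to 83 mm over it.
- wide_cover (a joint): Angle of the wide cover, rad: 0 centred over the port; grows as it swings clockwise seen from above (the knob passes on the robot's side of the pin, from the unit's own -y half to its +y half); 1.7 is the stop. Stays where it is left; light friction, about 1 N at the knob. May start ajar, up to 0.2.
- narrow_unit: Fixed grey box of the same size as the wide unit, laid out alike, but with a narrow port 22 mm across under a smaller cover (36 mm disc, same knob). To be left alone.
- narrow_cover (a joint): Angle of the narrow unit's cover, same sense as wide_cover; starts 0 to 0.1 and is to stay so that its port remains covered.
- tube: Loose plain aluminium tube 0.1 to 0.21 kg, standing upright on the work surface; 115 mm long: a smooth barrel 36 mm across for the lower 85 mm, then a ribbed grip head 44 mm across for the upper 30 mm. Origin at the centre of its lower end, z along it towards the head.
- tube_mark (a point): Point on the tube's axis at the height of the dark ring mark round the barrel, 50 mm above its lower end.
- jar_by: Bystander: specimen jar with a red lid, 66 mm across, 84 mm high; origin at the centre of its underside.
- vial_by: Bystander: small specimen jar with a red lid, 46 mm across, 73 mm high; origin at the centre of its underside.
- cup_by: Bystander: white specimen cup with a snap lid, 72 mm across, 82 mm high; origin at the centre of its underside.
Not all that is in view belongs to the job. Leave any pink look-alike of the wide_unit alone. Of the things that look like the tube, take the one that is farthest to the robot's right at the start.

How it is judged:
By the outcome, as a careful person would: the job done as asked, in the order asked, and still so for the second after the job is handed in, with the robot touching nothing.
It also fails if it takes over 58 s, if anything falls off the work surface, if the arm or the gripper's body presses on something with over 40 N, if the wrist force passes 120 N, or if a joint passes its speed limit or range.

## Working session

There is one attempt and no reset: what is moved stays moved. The work goes in short steps, Python scripts to look and compute and a shell command to move; the robot and the scene stay as the last step left them, time stands still between calls to the robot, and variables do not carry over. Pictures are saved under pics/ and viewed, at most 10 in all, crops included, and the job is handed in when it is done.

```bash
mkdir -p pics; cat > h.py <<'E'
import numpy as np, cv2
from bench import r
from scipy.spatial.transform import Rotation as R
def cam(n):
    d=r.read_camera(n); np.savez(f'{n}.npz',**d); return d
def load(n): return dict(np.load(f'{n}.npz'))
def ray(d,u,v):
    k=float(d['k1']); p=cv2.undistortPoints(np.array([[[u,v]]],float),d['intrinsics'],np.array([k,0,0,0,0.]))[0,0]
    M=cv2.Rodrigues(np.array(d['rvec'],float))[0]; t=np.array(d['tvec'],float).ravel()
    return -M.T@t, M.T@np.array([p[0],p[1],1.])
def atz(d,u,v,z):
    c,w=ray(d,u,v); return c+w*(z-c[2])/w[2]
def proj(d,P):
    return cv2.projectPoints(np.array(P,float).reshape(-1,3),np.array(d['rvec'],float),np.array(d['tvec'],float),d['intrinsics'],np.array([float(d['k1']),0,0,0,0.]))[0].reshape(-1,2)
def save(img,n): cv2.imwrite(f'pics/{n}.png',cv2.cvtColor(img,cv2.COLOR_RGB2BGR))
E
python3 - <<'E'
from h import *
for n in('top','side'):
    d=cam(n); save(d['color'],n+'0'); c,w=ray(d,320,240); print(n,c,w,d['k1'])
print(r.sense(),r.hold_point_z)
E
```

```text
top [0.33662872 0.26755067 1.17866109] [ 0.14982597 -0.0107247  -0.98870757] -0.08331940198521763
side [0.46457919 1.00347569 0.48431439] [ 0.01655845 -0.88515673 -0.46538153] -0.11616365435016211
{'t': 0.1, 'qpos': array([-7.19228774e+01,  2.16587322e+01,  4.57002888e+00,  7.30174699e+01,
        1.10063584e-03,  8.36817112e+01]), 'qd': array([-0.04219674, -0.0610228 ,  0.25148261, -0.03906691, -0.07284327,
        0.07982783]), 'tau': array([ 1.82332609e-03, -4.64693356e+01,  2.70582676e+01,  1.20673404e-02,
       -1.86886223e-04, -9.84982591e-06]), 'ee_pos': array([ 0.23733429, -0.52309077,  0.23044034]), 'tool_rot': array([-1.79894593e+02, -1.27784726e-02,  2.43953986e+01]), 'force': array([-0.44617904,  0.80510287, -0.80104201]), 'moment': array([ 0.01127815, -0.03456301,  0.01672418]), 'gripper_force': 0.0, 'finger_gap': 0.08539243837761185} -0.0187
```

View pics/top0.png

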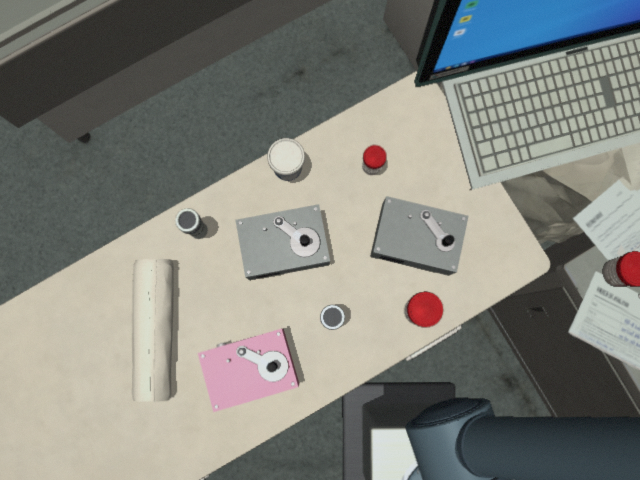

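View pics/side0.png

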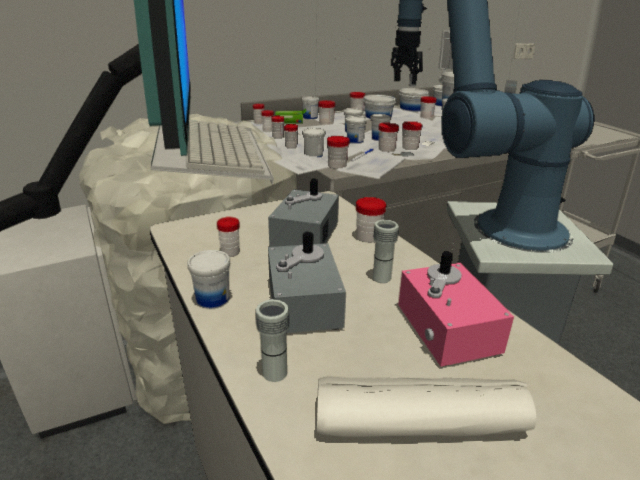

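The candidates for the tube are the bare one at (332,317), the look-alike at (189,220), and possibly the jars. I choose (332,317), as it is farthest right. The candidates for the wide unit are the left grey box with its disc at (305,241), the right grey box with a smaller disc at (447,241), and the pink one at (272,366). I choose the left grey box and will check it in a crop.

```bash
python3 - <<'E'
from h import *
d=load('top'); c=d['color'][190:340,220:420]; save(cv2.resize(c,(800,600),interpolation=cv2.INTER_CUBIC),'crop0')
s=load('side'); c=s['color'][210:350,250:410]; save(cv2.resize(c,(800,700))[:600],'crop1')
E
```

```text
(no output)
```

View pics/crop0.png

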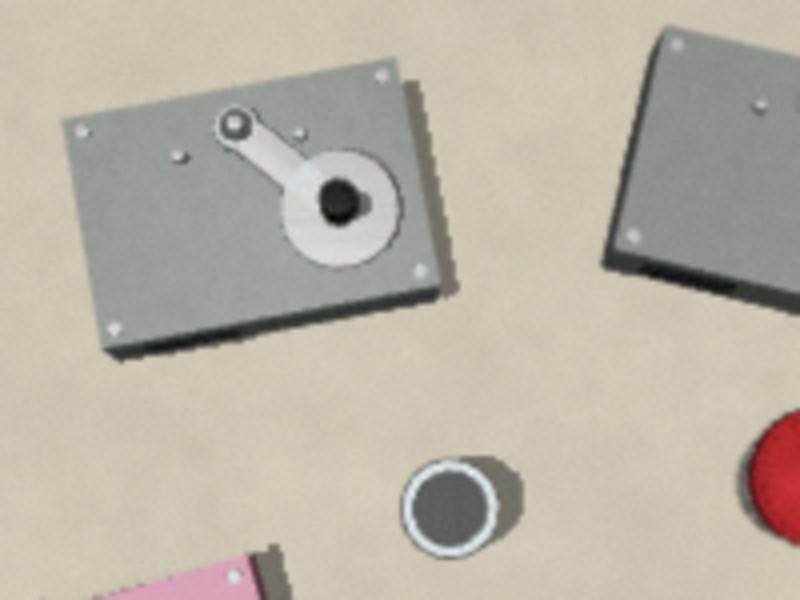

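View pics/crop1.png

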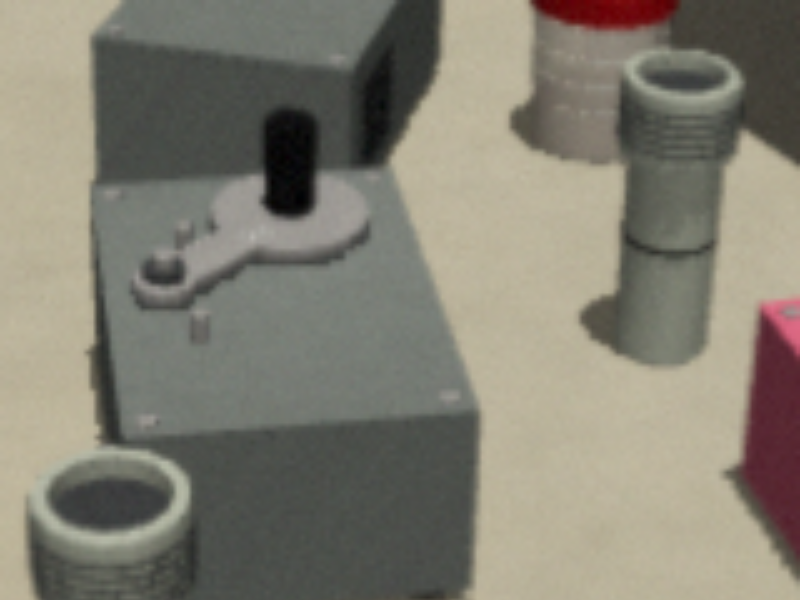

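The left grey unit carries the large disc (crop diameter 118 px, centre (341,208), hinge (235,123)), so it is the wide unit. The bare tube rim is centred at crop (449,509), and its ring mark shows in the side crop. Next I measure these.

```bash
cat >> h.py <<'E'
def togo(P,yaw=None,rpy=None):
    """slide mm / rotation vec to get TCP to P with tool down at yaw, from the measured pose"""
    s=r.sense(); A=R.from_euler('xyz',s['tool_rot'],degrees=True)
    B=R.from_euler('xyz',[180,0,s['tool_rot'][2] if yaw is None else yaw],degrees=True)
    return (A.inv().apply(np.array(P)-s['ee_pos'])*1000).round(1),(A.inv()*B).as_rotvec(degrees=True).round(1)
E
python3 - <<'E'
from h import *
d=load('top'); s=load('side')
f=lambda x,y,z:atz(d,(x+.5)/4-.5+220,(y+.5)/4-.5+190,z)
C=np.array([f(*p,.075) for p in((62,120),(397,58),(440,290),(103,348))]);print('corners',C.round(4).tolist())
print('sides',np.linalg.norm(np.roll(C,-1,0)-C,axis=1)); c=C.mean(0)
e=(C[1]-C[0])+(C[2]-C[3]); yaw=np.arctan2(-e[1],-e[0])-np.pi/2; print('ctr',c,'yaw',np.degrees(yaw))
Rz=R.from_euler('z',yaw); h=f(235,123,.092); k=f(341,208,.083); kt=f(338,198,.118)
print('hinge',h,'loc',Rz.inv().apply(h-c)); print('disc',k,kt,'loc',Rz.inv().apply(k-c),np.linalg.norm((k-h)[:2]),'dia',np.linalg.norm(f(282,208,.083)-f(400,208,.083)))
t=f(449,509,.115);print('tube',t,'dia',np.linalg.norm(f(401,509,.115)-f(498,509,.115)),np.hypot(*t[:2]))
g=lambda x,y:(x/5+250,y/5+210)
print('tube rim top pred side',proj(s,[t])[0],'seen',g(682,75)); kk=k.copy();kk[2]=.118
print('knob top pred side',proj(s,[kk])[0],'seen',g(292,112))
hh=h.copy();print('pin pred side',proj(s,[hh])[0],'seen',g(163,260))
print('reach',np.hypot(*k[:2]))
E
```

```text
corners [[0.5431, 0.4147, 0.075], [0.5722, 0.2574, 0.075], [0.4623, 0.2379, 0.075], [0.4357, 0.394, 0.075]]
sides [0.16002693 0.1116025  0.15834158 0.10930317]
ctr [0.50331904 0.32600763 0.075     ] yaw 10.077040353229881
hinge [0.53817568 0.33243921 0.092     ] loc [0.03544427 0.00023342 0.017     ]
disc [0.49970448 0.28367644 0.083     ] [0.49903112 0.28450235 0.118     ] loc [-0.01096557 -0.04104572  0.008     ] 0.06211152133692909 dia 0.05460974083038784
tube [0.3603913  0.23564051 0.115     ] dia 0.04285150442338339 0.4305906884591873
tube rim top pred side [386.12087648 224.78602803] seen (386.4, 225.0)
knob top pred side [307.42093763 233.37809593] seen (308.4, 232.4)
pin pred side [282.46802313 260.32718278] seen (282.6, 262.0)
reach 0.5746102099217784
```

```bash
python3 - <<'E'
from h import *
print(togo([.4994,.2841,.2]))
E
```

```text
(array([ 572.1, -626.8,   31.7]), array([-0.1, -0. ,  0. ]))
```

```bash
python3 -m jog '{"slide":[[29,-31,0],[58,-62,0],[87,-93,0],[116,-124,0],[145,-155,0],[174,-186,0],[203,-217,0],[232,-248,0],[261,-279,0],[286,-313,0]],"rotation":[[0,0,-8],[0,0,-16],[0,0,-24],[0,0,-32],[0,0,-40],[0,0,-48],[0,0,-56],[0,0,-64],[0,0,-72],[0,0,-80]],"hand":[0.3,0.6,0.6,0.6,0.6,0.6,0.6,0.6,0.6,0.6]}'
python3 -c "
from h import *
print(togo([.4994,.2841,.2]),r.sense()['qpos'],r.sense()['tool_rot'])"
```

```text
t: 1.1
ee_pos: [0.369, -0.1188, 0.2311]
tool_rot: [180.0, -0.0, 104.7]
force: [0.7, -0.1, 0.2]
finger_gap: 0.0342
gripper_force: 0.0
(array([356.6, 228.5,  31.1]), array([ 0., -0., -0.])) [-2.72570448e+01 -2.87736181e-02 -2.22417513e+01  6.77811642e+01
  7.69778718e-03  4.80290620e+01] [ 1.79990497e+02 -1.80557455e-03  1.04713894e+02]
```

```bash
python3 -m jog '{"slide":[[36,23,3],[72,46,6],[108,69,9],[144,92,12],[180,115,15],[216,138,18],[252,161,21],[288,184,24],[324,207,27],[356.6,228.5,31]],"rotation":[[0,0,-8],[0,0,-16],[0,0,-24],[0,0,-32],[0,0,-40],[0,0,-48],[0,0,-56],[0,0,-64],[0,0,-72],[0,0,-80]],"hand":[0.6,0.6,0.6,0.6,0.6,0.6,0.6,0.6,0.6,0.6]}'
python3 -m jog '{"slide":[[0,0,0],[0,0,0],[0,0,0],[0,0,0],[0,0,0],[0,0,0],[0,0,0]],"rotation":[[0,0,-8],[0,0,-16],[0,0,-24],[0,0,-32],[0,0,-40],[0,0,-47],[0,0,-47]],"hand":[0.6,0.6,0.6,0.6,0.6,0.6,0.6]}'
python3 -c "
from h import *
print(togo([.4994,.2841,.09]),r.sense()['qpos'])"
```

```text
t: 2.1
ee_pos: [0.5014, 0.2837, 0.1997]
tool_rot: [-180.0, -0.0, -175.2]
force: [1.0, 0.2, -0.2]
finger_gap: 0.0341
gripper_force: 0.0
t: 2.8
ee_pos: [0.501, 0.2815, 0.1997]
tool_rot: [180.0, -0.1, -128.6]
force: [0.7, 0.1, 0.4]
finger_gap: 0.0339
gripper_force: 0.0
(array([ -1.1,   2.8, 109.7]), array([ 0. , -0.1, -0. ])) [ 2.30152974e+01  2.21918820e+01  7.99114401e-01  6.86786610e+01
 -7.12498127e-03 -2.83679689e+01]
```

```bash
python3 -m jog '{"slide":[[-1,3,20],[-1,3,40],[-1,3,60],[-1,3,80],[-1,3,95],[-1,3,110],[-1,3,110]],"rotation":[[0,0,0],[0,0,0],[0,0,0],[0,0,0],[0,0,0],[0,0,0],[0,0,0]],"hand":[0.6,0.6,0.6,0.6,0.6,0.6,0.6]}'
python3 - <<'E'
from h import *
h=np.array([.5378,.3321]); s=r.sense(); P=s['ee_pos']; A=R.from_euler('xyz',s['tool_rot'],degrees=True)
a0=231.7
for i in range(1,20):
    a=a0-i*5.4; T=np.r_[h+.062*np.array([np.cos(np.radians(a)),np.sin(np.radians(a))]),P[2]]
    print(i,a,(A.inv().apply(T-P)*1000).round(1), round(5.4*i,1))
d=cam('wrist'); save(d['color'],'w1')
E
```

```text
t: 3.5
ee_pos: [0.4976, 0.2834, 0.0878]
tool_rot: [179.9, -0.3, -128.7]
force: [-0.9, -0.4, 0.6]
finger_gap: 0.034
gripper_force: 0.0
1 226.29999999999998 [-1.3  4.5  0. ] 5.4
2 220.89999999999998 [-2.1 10.3  0. ] 10.8
3 215.5 [-3.4 15.9  0. ] 16.2
4 210.1 [-5.3 21.5  0. ] 21.6
5 204.7 [-7.7 26.8  0. ] 27.0
6 199.29999999999998 [-10.5  31.9   0. ] 32.4
7 193.89999999999998 [-13.8  36.7   0. ] 37.8
8 188.5 [-17.6  41.2   0. ] 43.2
9 183.1 [-21.8  45.3   0. ] 48.6
10 177.7 [-26.3  49.   -0. ] 54.0
11 172.29999999999998 [-31.1  52.2  -0. ] 59.4
12 166.89999999999998 [-36.3  55.   -0. ] 64.8
13 161.5 [-41.7  57.3  -0.1] 70.2
14 156.09999999999997 [-47.2  59.   -0.1] 75.6
15 150.7 [-52.9  60.3  -0.1] 81.0
16 145.29999999999998 [-58.7  60.9  -0.1] 86.4
17 139.89999999999998 [-64.6  61.1  -0.2] 91.8
18 134.5 [-70.4  60.7  -0.2] 97.2
19 129.09999999999997 [-76.2  59.7  -0.2] 102.6
```

View pics/w1.png

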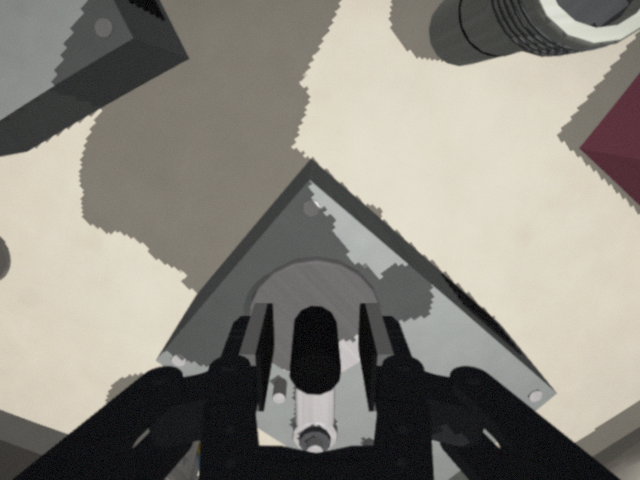

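The knob (315,345) sits centred between the pads. I now swing it along the arc.

```bash
python3 -m jog '{"slide":[[-1.3,4.5,0],[-2.1,10.3,0],[-3.4,15.9,0],[-5.3,21.5,0],[-7.7,26.8,0],[-10.5,31.9,0],[-13.8,36.7,0],[-17.6,41.2,0],[-21.8,45.3,0],[-26.3,49,0]],"rotation":[[0,0,5.4],[0,0,10.8],[0,0,16.2],[0,0,21.6],[0,0,27],[0,0,32.4],[0,0,37.8],[0,0,43.2],[0,0,48.6],[0,0,54]],"hand":[0.6,0.6,0.6,0.6,0.6,0.6,0.6,0.6,0.6,0.6]}'
python3 - <<'E'
from h import *
h=np.array([.5378,.3321]); s=r.sense(); P=s['ee_pos']; A=R.from_euler('xyz',s['tool_rot'],degrees=True)
print(s['qpos'])
for i in range(1,12):
    a=177.7-i*4; T=np.r_[h+.062*np.array([np.cos(np.radians(a)),np.sin(np.radians(a))]),.088]
    print(i,a,(A.inv().apply(T-P)*1000).round(1), 4*i)
E
```

```text
t: 4.55
ee_pos: [0.4777, 0.3354, 0.0913]
tool_rot: [-180.0, 0.0, 177.1]
force: [-1.6, -1.2, 1.3]
finger_gap: 0.0341
gripper_force: 0.8
[ 2.88692675e+01  2.69486967e+01 -8.53189668e+00  5.45249174e+01
 -4.54430937e-02  3.17902473e+01]
1 173.7 [1.7 3.5 3.3] 4
2 169.7 [1.3 7.8 3.3] 8
3 165.7 [ 0.6 12.1  3.3] 12
4 161.7 [-0.4 16.3  3.3] 16
5 157.7 [-1.7 20.4  3.3] 20
6 153.7 [-3.3 24.4  3.3] 24
7 149.7 [-5.2 28.3  3.3] 28
8 145.7 [-7.3 32.1  3.3] 32
9 141.7 [-9.7 35.7  3.3] 36
10 137.7 [-12.3  39.2   3.3] 40
11 133.7 [-15.2  42.4   3.3] 44
```

```bash
python3 -m jog '{"slide":[[1.7,3.5,1],[1.3,7.8,2],[0.6,12.1,2],[-0.4,16.3,2],[-1.7,20.4,2],[-3.3,24.4,2],[-5.2,28.3,2],[-7.3,32.1,2],[-9.7,35.7,2]],"rotation":[[0,0,4],[0,0,8],[0,0,12],[0,0,16],[0,0,20],[0,0,24],[0,0,28],[0,0,32],[0,0,36]],"hand":[0.6,0.6,0.6,0.6,0.6,0.6,0.6,0.6,0.6]}'
python3 - <<'E'
from h import *
h=np.array([.5378,.3321]); s=r.sense(); P=s['ee_pos']; A=R.from_euler('xyz',s['tool_rot'],degrees=True)
print(s['force'],s['moment'],P)
for i in range(1,11):
    a=141.7-i*2; T=np.r_[h+.062*np.array([np.cos(np.radians(a)),np.sin(np.radians(a))]),.088]
    print(i,a,(A.inv().apply(T-P)*1000).round(1), 2*i)
d=cam('top');save(cv2.resize(d['color'][190:340,200:400],(800,600),interpolation=cv2.INTER_CUBIC),'t2')
E
```

```text
t: 5.45
ee_pos: [0.489, 0.3709, 0.0894]
tool_rot: [180.0, -0.0, 141.2]
force: [-1.0, -0.5, 0.9]
finger_gap: 0.0343
gripper_force: 0.7
[-0.95413707 -0.51035974  0.88747375] [-0.09438722  0.27170471  0.00506262] [0.48899299 0.37091426 0.08940622]
1 139.7 [-0.4  2.   1.4] 2
2 137.7 [-0.5  4.1  1.4] 4
3 135.7 [-0.6  6.3  1.4] 6
4 133.7 [-0.9  8.4  1.4] 8
5 131.7 [-1.2 10.6  1.4] 10
6 129.7 [-1.6 12.7  1.4] 12
7 127.69999999999999 [-2.1 14.8  1.4] 14
8 125.69999999999999 [-2.6 16.9  1.4] 16
9 123.69999999999999 [-3.2 19.   1.4] 18
10 121.69999999999999 [-3.9 21.   1.4] 20
```

View pics/t2.png

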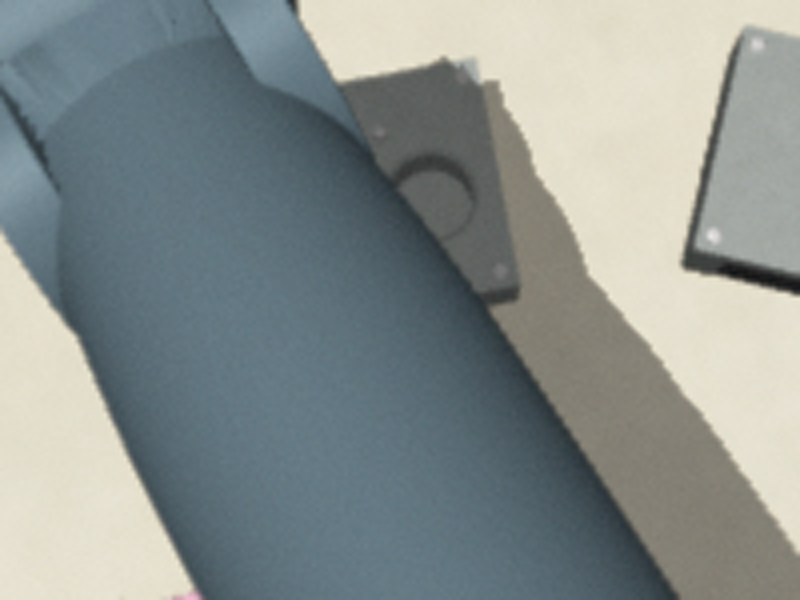

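The port is uncovered: its bore shows at about crop (434,200). I keep pushing in small steps to the stop.

```bash
python3 -m jog '{"slide":[[-0.4,2,1],[-0.5,4.1,1],[-0.6,6.3,1],[-0.9,8.4,1]],"rotation":[[0,0,2],[0,0,4],[0,0,6],[0,0,8]],"hand":[0.6,0.6,0.6,0.6]}'
python3 -m jog '{"slide":[[0,1,0],[0,2,0],[0,2,0]],"rotation":[[0,0,1],[0,0,2],[0,0,2]],"hand":[0.6,0.6,0.6]}'
python3 -m jog '{"slide":[[0,1,0],[0,2,0],[0,2,0]],"rotation":[[0,0,1],[0,0,2],[0,0,2]],"hand":[0.6,0.6,0.6]}'
```

```text
t: 5.9
ee_pos: [0.495, 0.3767, 0.0881]
tool_rot: [180.0, 0.0, 133.3]
force: [-1.4, -1.1, 0.2]
finger_gap: 0.0346
gripper_force: 0.6
t: 6.2
ee_pos: [0.4961, 0.3775, 0.0877]
tool_rot: [-179.9, 0.0, 131.4]
force: [-2.1, -3.2, 2.6]
finger_gap: 0.0341
gripper_force: 1.9
t: 6.5
ee_pos: [0.4965, 0.3772, 0.0874]
tool_rot: [-179.7, 0.1, 129.3]
force: [-5.3, -7.6, 7.6]
finger_gap: 0.0339
gripper_force: 4.5
```

```bash
python3 -m jog '{"slide":[[0,-3,0],[0,-7,0],[0,-9,0],[0,-9,-40],[0,-9,-80],[0,-9,-120],[0,-9,-150],[0,-9,-150]],"rotation":[[0,0,0],[0,0,0],[0,0,0],[0,0,0],[0,0,0],[0,0,0],[0,0,0],[0,0,0]],"hand":[0.6,0.6,0.6,0.6,0.6,0.6,0.6,0.6]}'
python3 - <<'E'
from h import *
print(r.sense()['qpos'])
print(togo([.3604,.2356,.2376],131),togo([.3604,.2356,.2376],100))
E
```

```text
t: 7.3
ee_pos: [0.4937, 0.3755, 0.2429]
tool_rot: [179.4, 0.1, 129.4]
force: [0.1, 0.1, 0.7]
finger_gap: 0.0341
gripper_force: 0.0
[3.13979964e+01 2.65011734e+01 1.37715638e+01 7.66657265e+01
 6.87296747e-03 8.19902766e+01]
(array([ -23.5, -191.8,    3.3]), array([ 0.6,  0.1, -1.6])) (array([ -23.5, -191.8,    3.3]), array([ 0.6, -0.1, 29.4]))
```

```bash
python3 -m jog '{"slide":[[-3,-24,0],[-6,-48,0],[-9,-72,1],[-12,-96,1],[-15,-120,2],[-18,-144,3],[-21,-168,3],[-23.5,-192,3],[-23.5,-192,3]],"rotation":[[0,0,4],[0,0,8],[0,0,12],[0,0,16],[0,0,20],[0,0,24],[0,0,28],[0.6,0,29.4],[0.6,0,29.4]],"hand":[0.4,0.2,0,0,0,0,0,0,0]}'
python3 - <<'E'
from h import *
s=r.sense();print(s['qpos'],s['tool_rot'],s['finger_gap'],togo([.3604,.2356,.08],100))
d=cam('top');save(cv2.resize(d['color'][190:340,220:420],(800,600),interpolation=cv2.INTER_CUBIC),'t3')
E
```

```text
t: 8.2
ee_pos: [0.3553, 0.2322, 0.2334]
tool_rot: [-179.3, 0.2, 99.9]
force: [-0.0, -0.1, 1.0]
finger_gap: 0.0853
gripper_force: 0.0
[ 2.45936404e+01  4.84445662e+00 -1.67571494e+01  6.91359735e+01
 -7.19910036e-03  1.04651269e+02] [-179.2882222     0.19351948   99.94361948] 0.08528793089595434 (array([  3. ,   7.5, 153.4]), array([-0.7,  0.2, -0.1]))
```

View pics/t3.png

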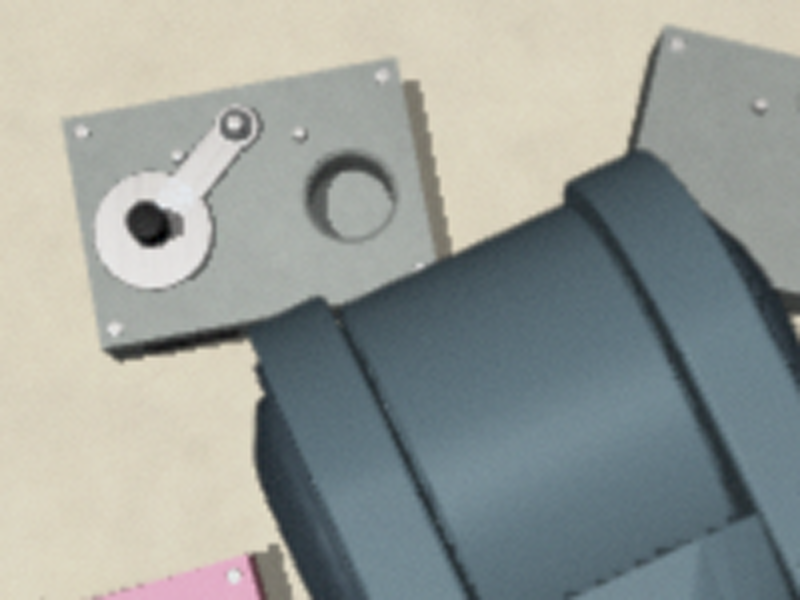

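```bash
python3 -m jog '{"slide":[[1,3,25],[3,7.5,50],[3,7.5,75],[3,7.5,100],[3,7.5,120],[3,7.5,120],[3,7.5,120]],"rotation":[[0,0,0],[0,0,0],[0,0,0],[0,0,0],[0,0,0],[0,0,0],[0,0,0]],"hand":[0,0,0,0,0,0,0]}'
python3 - <<'E'
from h import *
s=r.sense();print(s['tool_rot'],s['qd'].round(1),togo([.3604,.2356,.08],100))
d=load('top'); f=lambda x,y,z:atz(d,(x+.5)/4-.5+220,(y+.5)/4-.5+190,z)
E=np.array([f(*p,.075)[:2] for p in((305,198),(397,196),(350,150),(352,243))])
print('port',E.mean(0), (E[0]+E[1])/2,(E[2]+E[3])/2,np.linalg.norm(E[0]-E[1]),np.linalg.norm(E[2]-E[3]))
c=np.array([.5033,.3260,.075]);Rz=R.from_euler('z',10.08,degrees=True);h=c+Rz.apply([.035,0,0])
for a in (45,48):print('nominal',a,h-.062*Rz.apply([np.cos(np.radians(a)),np.sin(np.radians(a)),0]))
k=f(153,231,.083);v=Rz.inv().apply(k-h)
pm=np.r_[E.mean(0),.075]; w=Rz.inv().apply(pm-h)
print(np.degrees(np.arctan2(v[1],-v[0])),np.degrees(np.arctan2(w[1],-w[0])),np.linalg.norm(v[:2]),np.linalg.norm(w[:2]))
E
```

```text
t: 8.95
ee_pos: [0.3636, 0.2379, 0.1141]
tool_rot: [-179.4, 0.2, 100.0]
force: [0.2, 0.0, 0.7]
finger_gap: 0.0854
gripper_force: 0.0
[-1.79399044e+02  1.51312659e-01  1.00030140e+02] [-0.  -1.3  1.6  0.5 -0.   0. ] (array([-1.6, -3.2, 34.1]), array([-0.6,  0.2,  0. ]))
port [0.50621838 0.2791257 ] [0.50606877 0.27912478] [0.50636799 0.27912662] 0.04292424127958523 0.043903381861610406
nominal 45 [0.50226896 0.28128878 0.075     ]
nominal 48 [0.5049782 0.279501  0.075    ]
48.50033062976286 -49.162318230079784 0.061959654706831874 0.061675517145234636
```

```bash
python3 -m jog '{"slide":[[-1.6,-3.2,15],[-1.6,-3.2,34],[-1.6,-3.2,34],[-1.6,-3.2,34]],"rotation":[[-0.6,0.2,0],[-0.6,0.2,0],[-0.6,0.2,0],[-0.6,0.2,0]],"hand":[0,0,0,0]}'
python3 - <<'E'
from h import *
s=r.sense();print(togo([.3604,.2356,.08],100))
d=cam('wrist');save(d['color'],'w4')
E
```

```text
t: 9.35
ee_pos: [0.361, 0.2356, 0.0813]
tool_rot: [179.9, -0.1, 100.0]
force: [-0.9, -0.3, 0.0]
finger_gap: 0.0857
gripper_force: 0.0
(array([ 0.1, -0.6,  1.3]), array([ 0.1, -0.1,  0. ]))
```

View pics/w4.png

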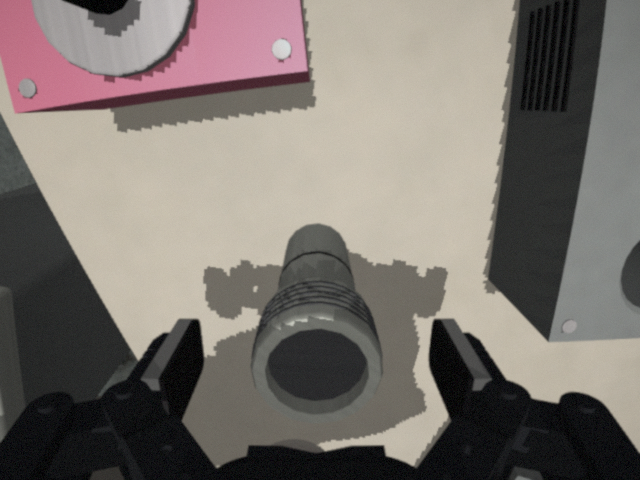

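The tube head (315,365) is centred between the pads. Closing.

```bash
python3 -m jog '{"slide":[[0,0,1],[0,0,1],[0,0,1],[0,0,1],[0,0,1],[0,0,1],[0,0,1],[0,0,1]],"rotation":[[0,0,0],[0,0,0],[0,0,0],[0,0,0],[0,0,0],[0,0,0],[0,0,0],[0,0,0]],"hand":[0.2,0.35,0.45,0.5,0.6,0.7,0.8,0.8]}'
python3 -m jog '{"slide":[[0,0,-15],[0,0,-45],[0,0,-80],[0,0,-120],[0,0,-150],[0,0,-150],[0,0,-150]],"rotation":[[0,0,0],[0,0,0],[0,0,0],[0,0,0],[0,0,0],[0,0,0],[0,0,0]],"hand":[0.8,0.8,0.8,0.8,0.8,0.8,0.8]}'
python3 - <<'E'
from h import *
print(togo([.5058,.2791,.24],100))
E
```

```text
t: 10.2
ee_pos: [0.3606, 0.2354, 0.0799]
tool_rot: [179.9, -0.1, 100.0]
force: [0.0, -0.7, 4.9]
finger_gap: 0.0424
gripper_force: 60.1
t: 10.9
ee_pos: [0.3603, 0.2351, 0.2292]
tool_rot: [179.9, -0.1, 100.0]
force: [-0.9, 0.4, -1.8]
finger_gap: 0.0429
gripper_force: 61.3
(array([ 18.1, 151. , -10.6]), array([ 0.1, -0.1, -0. ]))
```

```bash
python3 -m jog '{"slide":[[2,19,0],[5,38,0],[7,57,0],[10,76,0],[12,95,0],[14,114,0],[16,133,0],[18,151,0],[18,151,0],[18,151,0]],"rotation":[[0,0,0],[0,0,0],[0,0,0],[0,0,0],[0,0,0],[0,0,0],[0,0,0],[0,0,0],[0,0,0],[0,0,0]],"hand":[0.8,0.8,0.8,0.8,0.8,0.8,0.8,0.8,0.8,0.8]}'
python3 - <<'E'
from h import *
print(togo([.5058,.2791,.17],100))
E
```

```text
t: 11.9
ee_pos: [0.5044, 0.2784, 0.2271]
tool_rot: [-179.8, 0.0, 100.0]
force: [-0.0, 0.2, -1.7]
finger_gap: 0.0426
gripper_force: 61.3
(array([ 0.5,  1.7, 57.1]), array([-0.2,  0. , -0. ]))
```

```bash
python3 -m jog '{"slide":[[0.5,1.7,20],[0.5,1.7,40],[0.5,1.7,55],[0.5,1.7,58],[0.5,1.7,58],[0.5,1.7,58]],"rotation":[[-0.1,0,0],[-0.2,0,0],[-0.2,0,0],[-0.2,0,0],[-0.2,0,0],[-0.2,0,0]],"hand":[0.8,0.8,0.8,0.8,0.8,0.8]}'
python3 - <<'E'
from h import *
s=r.sense();print(s['force'],togo([.5058,.2791,.1],100))
a=cam('side')
w=cam('wrist')
u,v=proj(a,[[.5058,.2791,.085]])[0].astype(int);print(u,v)
im=cv2.resize(a['color'][v-70:v+50,u-60:u+60],(480,480),interpolation=cv2.INTER_CUBIC)
im2=cv2.resize(w['color'],(320,240)); o=np.zeros((480,800,3),np.uint8);o[:,:480]=im;o[:240,480:]=im2;save(o,'i5')
# predicted edges: tube bottom at assumed height and port mouth
b=s['ee_pos'][2]-.08; print('bottom z',b)
T=np.linspace(0,2*np.pi,60)
for cx,cy,rr,z in((s['ee_pos'][0],s['ee_pos'][1],.018,b),(.5058,.2791,.02,.075)):
    p=proj(a,np.c_[cx+rr*np.cos(T),cy+rr*np.sin(T),np.full(60,z)]); q=(p-[u-60,v-70])*4
    print('box',q.min(0).round(),q.max(0).round())
E
```

```text
t: 12.5
ee_pos: [0.5072, 0.2798, 0.1721]
tool_rot: [179.7, -0.1, 100.0]
force: [-0.1, 0.6, -1.1]
finger_gap: 0.0425
gripper_force: 61.3
[-0.07299334  0.6102197  -1.14366711] (array([-0.6, -1.9, 72.1]), array([ 0.3, -0.1,  0. ]))
304 248
bottom z 0.09208591414444385
box [195. 251.] [278. 290.]
box [194. 282.] [286. 327.]
```

View pics/i5.png

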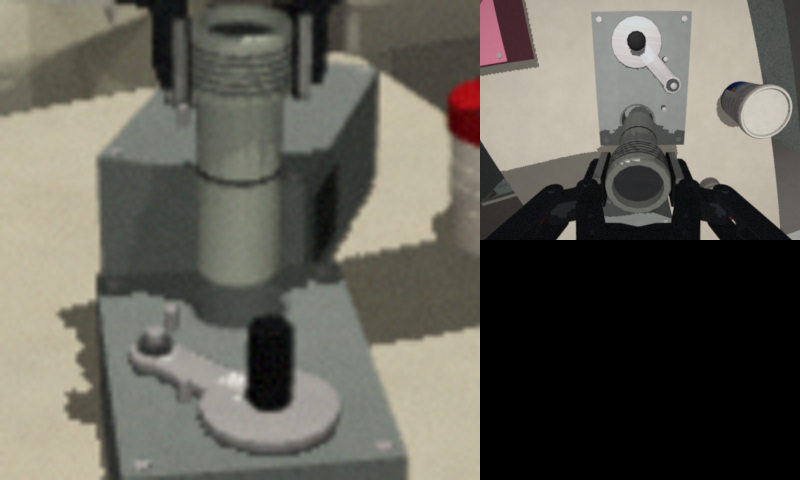

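```bash
python3 -m jog '{"slide":[[-0.3,-0.5,1],[-0.6,-1,3],[-0.6,-1,6],[-0.6,-1,9],[-0.6,-1,12],[-0.6,-1,15],[-0.6,-1,18],[-0.6,-1,21],[-0.6,-1,24],[-0.6,-1,24]],"rotation":[[0.3,0,0],[0.3,0,0],[0.3,0,0],[0.3,0,0],[0.3,0,0],[0.3,0,0],[0.3,0,0],[0.3,0,0],[0.3,0,0],[0.3,0,0]],"hand":[0.8,0.8,0.8,0.8,0.8,0.8,0.8,0.8,0.8,0.8]}'
python3 -c "
from h import *
s=r.sense();print(s['moment'],togo([.5065,.2791,.105],100))"
```

```text
t: 13.6
ee_pos: [0.5061, 0.2789, 0.1467]
tool_rot: [-179.9, -0.0, 100.0]
force: [0.5, 0.6, -0.9]
finger_gap: 0.0426
gripper_force: 61.3
[ 0.0085641   0.00154085 -0.00470247] (array([ 0.1,  0.6, 41.7]), array([-0.1, -0. , -0. ]))
```

Already 8 mm below the mouth with no contact force; continuing.

```bash
python3 -m jog '{"slide":[[0,0,3],[0,0,6],[0,0,9],[0,0,12],[0,0,15],[0,0,18],[0,0,21],[0,0,24],[0,0,26],[0,0,26]],"rotation":[[0,0,0],[0,0,0],[0,0,0],[0,0,0],[0,0,0],[0,0,0],[0,0,0],[0,0,0],[0,0,0],[0,0,0]],"hand":[0.8,0.8,0.8,0.8,0.8,0.8,0.8,0.8,0.8,0.8]}'
python3 -m jog '{"slide":[[0,0,2],[0,0,4],[0,0,6],[0,0,8],[0,0,10],[0,0,11],[0,0,12],[0,0,12]],"rotation":[[0,0,0],[0,0,0],[0,0,0],[0,0,0],[0,0,0],[0,0,0],[0,0,0],[0,0,0]],"hand":[0.8,0.8,0.8,0.8,0.8,0.8,0.8,0.8]}'
```

```text
t: 14.6
ee_pos: [0.5062, 0.2789, 0.1209]
tool_rot: [-179.9, -0.0, 100.0]
force: [-0.0, 0.6, -1.9]
finger_gap: 0.0424
gripper_force: 61.3
t: 15.4
ee_pos: [0.5063, 0.279, 0.1092]
tool_rot: [-179.9, -0.0, 100.0]
force: [0.3, -0.8, -0.7]
finger_gap: 0.0425
gripper_force: 61.3
```

Another 4–5 mm to the floor, in 1 mm steps.

```bash
python3 -m jog '{"slide":[[0,0,1],[0,0,2],[0,0,3],[0,0,3]],"rotation":[[0,0,0],[0,0,0],[0,0,0],[0,0,0]],"hand":[0.8,0.8,0.8,0.8]}'
python3 -m jog '{"slide":[[0,0,0.5],[0,0,1],[0,0,1]],"rotation":[[0,0,0],[0,0,0],[0,0,0]],"hand":[0.8,0.8,0.8]}'
python3 -m jog '{"slide":[[0,0,0.5],[0,0,1],[0,0,1]],"rotation":[[0,0,0],[0,0,0],[0,0,0]],"hand":[0.8,0.8,0.8]}'
```

```text
t: 15.8
ee_pos: [0.5063, 0.279, 0.1061]
tool_rot: [-179.9, -0.0, 100.0]
force: [0.4, -0.2, -0.5]
finger_gap: 0.0427
gripper_force: 61.3
t: 16.1
ee_pos: [0.5063, 0.2791, 0.1052]
tool_rot: [-179.9, -0.0, 100.0]
force: [0.3, 0.5, -0.8]
finger_gap: 0.043
gripper_force: 61.3
t: 16.4
ee_pos: [0.5065, 0.2792, 0.105]
tool_rot: [-180.0, -0.1, 100.0]
force: [-1.4, -0.4, 4.7]
finger_gap: 0.0425
gripper_force: 62.0
```

Floor contact (about 5–6 N) comes exactly at the expected height of 0.105. I release and retreat upward.

```bash
python3 -m jog '{"slide":[[0,0,0],[0,0,0],[0,0,0],[0,0,0],[0,0,0],[0,0,0]],"rotation":[[0,0,0],[0,0,0],[0,0,0],[0,0,0],[0,0,0],[0,0,0]],"hand":[0.5,0.35,0.2,0.1,0,0]}'
python3 -m jog '{"slide":[[0,0,-10],[0,0,-30],[0,0,-60],[0,0,-100],[0,0,-130],[0,0,-130],[0,0,-130]],"rotation":[[0,0,0],[0,0,0],[0,0,0],[0,0,0],[0,0,0],[0,0,0],[0,0,0]],"hand":[0,0,0,0,0,0,0]}'
python3 - <<'E'
from h import *
a=cam('side');u,v=304,240
im=cv2.resize(a['color'][v-75:v+75,u-100:u+100],(800,600),interpolation=cv2.INTER_CUBIC);save(im,'e6')
E
```

```text
t: 17.0
ee_pos: [0.5064, 0.279, 0.1042]
tool_rot: [-179.9, -0.0, 100.0]
force: [0.1, -0.5, -0.1]
finger_gap: 0.0854
gripper_force: 0.0
t: 17.7
ee_pos: [0.5073, 0.2793, 0.2356]
tool_rot: [179.9, -0.1, 100.0]
force: [-0.2, 0.0, -0.8]
finger_gap: 0.0857
gripper_force: 0.0
```

View pics/e6.png

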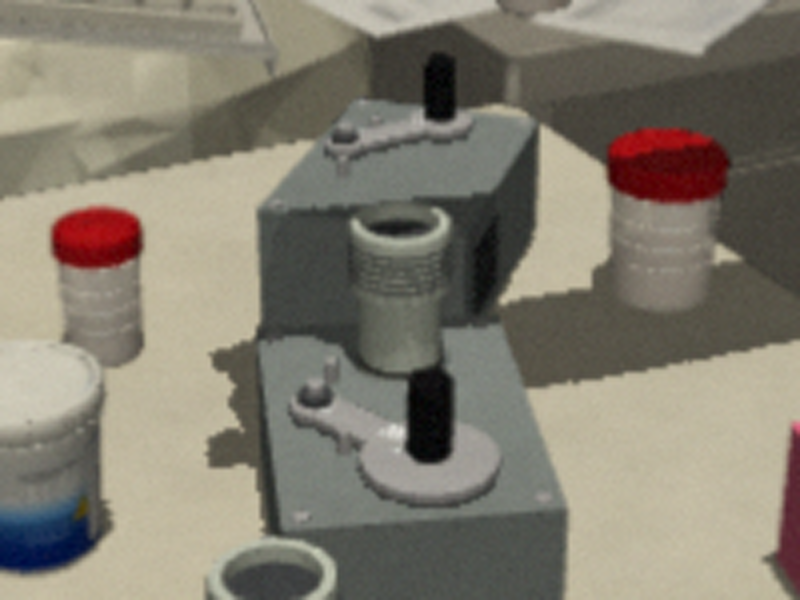

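The tube stands upright and fully home. Its ring mark is at the unit's top (crop about (400,368)), the wide cover is at its stop, the narrow port is still covered, and the bystanders are untouched.

```bash
python3 -c "
from bench import r
print(r.close_job())"
```

```text
the job is handed in; nothing more can be done
None
```

The wide cover is swung to its stop, the tube is fully home in the wide port with its ring mark level with the unit's top, and I have handed in the job at about 18 s, with no verdict returned.

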